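Seat the burr carrier of the shop's coffee grinder

ROBOT

A 7-joint arm with a two-finger parallel gripper is mounted at the origin on the work surface. World frame = base frame: x ahead of the robot, y to its left, z up, the work surface at z = 0. Lengths are in m, angles in rad, forces in N, time in s.
With the tool pointing down it reaches from about 0.4 to 0.9 m from the base axis. Payload 5.5 kg.
Tool frame: the origin (TCP) lies between the finger pads; the fingertips stand 19 mm ahead of it and the grasp point (between the pads) is the TCP (env.tip_extent is the distance from the TCP to the fingertips, in m); y points along the fingers, z is the direction in which the jaws open and shut, and the axes are right-handed (so a half turn about y gives the same grasp; the last joint's range is limited). The gripper opens to 92 mm and grips with 3 to 60 N. Pads are 19 mm wide; open, the fingers measure 130 mm over their backs; the gripper's body (75 mm by 190 mm) begins 47 mm behind the grasp point.
Start: joints at [0.263, 0.501, -0.427, 1.55, 0.221, 1.138, -0.21], TCP at [0.65, 0, 0.246] pointing down, gripper open.
Joint ranges: [-2.88, 2.88], [-0.31, 2.03], [-1.54, 1.56], [0.2, 2.42], [-1.41, 4.55], [0.19, 2.02], [-2.57, 2.57]. Speed limits (rad/s): [2.57, 2.57, 3.14, 3.14, 3.14, 3.14, 3.14].

INTERFACE

Orientations are given as a unit quaternion [x, y, z, w].
In Python, from cell import env gives the robot as it stands.
- The arm moves only by the tool move_arm, never from a script. Its argument "deltas" is a list of rows, each a list of 3 entries, a list of its own where there are three numbers: the shift along the tool's x, y, z in m, then the turn about the tool's y in degrees, then the gripper's target within -1 to 1 (shut at 1, half-way at 0, fully open at -1). A call has 1 to 10 rows; each row is the pose to reach, as a shift and turn from the pose commanded when the call began, along the tool's axes at that moment; what a row does not reach only later rows make up. A row lasts 1/12 s, in which the tool goes at most 41.7 mm and 7.16 degrees, less where a joint would pass 70% of its speed; a pose out of reach is approached as far as the arm can. A call with a gripper value outside its range is refused whole. The fingers move at their own pace and stop on an object; "force" is the grip in N (left out, the last holds). Time passes only in rows, so rows that repeat a pose let the fingers close. It gives the time, the measured TCP pose, the force and the opening at its end, in the units of the state.
- env.get_obs(): the state, without advancing time (a new reading comes with each control period).
- env.camera(name): name is "scene" or "side" or "wrist"; returns the picture (384x512x3 uint8, red, green, blue); there is no depth.
- env.get_calibration(name): a dict with "vfov" (degrees; the focal length in pixels is half the picture's height over the tangent of half this angle, whatever the lens; pixels are square), "cx", "cy" (the principal point, pixels), "R" (3x3) and "t" (3): a world point X has camera coordinates R X + t. Camera axes: x right, y down, z forward; pixel columns grow to the right and rows downward; lengths in m; the calibration is good to about 2 mm. A picture is of the moment at which its call begins: read the wrist's pose just before it. get_calibration takes no time and is no camera call; for the wrist camera it gives the pose at the moment of the call.
- env.hand_in(): hands the job in, once; it reports no verdict.
Trained networks look in the newest picture that a camera, given by its name, has taken for a name from the list of things; names that differ only in an ending like _2 or _b are one class to them, and where a whole thing is asked for, a point or a joint stands for the part that bears it (a point fixed in the world has none). Each returns a list of dicts, best first, with "p" (0 to 1); they miss things now and then, are a little off and sometimes report something else, mostly with a low value. They report only what shows in the picture. A call takes as long as a camera call.
- env.outline_of(camera, label): "region" (384x512 bool, what is visible of it) and "uv" ([column, row] in pixels, amid what is visible of it).
The state is a dict: "clock": time; "joint_pos": joint angles; "joint_velocities": joint speeds; "joint_efforts": joint torques, N m; "position": TCP position; "ee_rot": TCP orientation; "force": force on the tool from outside, world axes, zero at the start; "torque": the same for the moment, N m; "width": finger opening in m.
Only numpy, scipy, OpenCV 4.12 (cv2) and the standard library are available. Lean on these libraries where they do the work, as an engineer would, in place of code of your own. Each camera call takes 0.05 s, during which the arm holds its last target. There are 200 camera calls.

TASK

The coffee grinder has been brushed out and its upper burr carrier is sitting proud, propped up on the locating pin. Turn the carrier by pushing its finger wings with your fingertip, without pinching a wing, until its notch is over the pin, then press the carrier down fully home, without lifting or forcing it. Leave everything else on the counter where it is.

Things in the scene. Friction and masses are not known exactly. Their poses are not given: they have to be found in the camera images.
- carrier_mid (a point): Centre of the flat top face of the burr carrier, on the vertical axis it turns about. Seated, this face stands 216 mm above the table; at the start 224 mm. The flat face opposite the notch, 30 to 50 mm from the centre, is free for pressing.
- notch (a point): The 13 mm wide notch cut 10 mm deep in the carrier's rim, with a red line pointing to it: this point lies in the middle of the notch, level with the carrier's top face, 51 mm from the centre.
- pin_tip (a point): Domed top of the fixed brass locating pin, 7 mm in diameter, standing 8 mm above the grinder's dark collar, 51 mm from the carrier's axis. A red ear on the collar, reaching 72 mm from the axis, marks its place while the carrier covers it. Seated, the pin stands in the notch, its tip 2 mm above the carrier's top face.
- wing_a (a point): Middle of one orange finger wing: an upright radial rib on the carrier's top, 24 mm long (about 25 to 49 mm from the centre), 10 mm thick, 18 mm high above the top face; this point lies 37 mm from the centre, 9 mm above the top face, a quarter turn anticlockwise (from above) from the notch. Its two side faces belong to the halves carrier_c13 and carrier_c14.
- wing_b (a point): The other orange finger wing, the same, a quarter turn clockwise from the notch, opposite wing_a (halves carrier_c16 and carrier_c17).
- carrier_height (a joint): Height of the carrier above its seat in m: 0 fully home, 0.008 riding on top of the pin; it grows if the carrier is lifted out.
- grinder: Fixed black coffee grinder, 205 x 145 mm, 200 mm high to the flat head, without its hopper; the carrier sits on the dark round collar on top. Origin on the table under the carrier's axis, x axis to its back (chute and controls at -x), z up.
- carrier: The burr carrier: pale aluminium disc 112 mm across, 6 mm thick, with a 38 mm feed hole; origin on its axis at the disc's underside, x axis towards the notch. It turns either way without end, stays where left; about 2 to 3 N at a wing turns it. Its rubber seal holds it at any height: 4 to 8 N presses it down once the notch is over the pin, which otherwise blocks it.
- grounds_cup: Loose steel cup, 62 mm wide, 75 mm high, standing under the chute on the grinder's foot; origin at the middle of its underside. Leave alone.
- hopper: Loose smoky brown bean hopper, 132 mm across, 114 mm high, standing beside the grinder; origin at the middle of its underside. Leave alone.
- brush: Loose cleaning brush, 140 mm long, lying beside the grinder; origin near its ferrule, on the counter. Leave alone.
- honey_jar: Loose honey jar in a rattan basket, 94 mm wide, 150 mm high; origin at the middle of its underside. Leave alone.
- clay_jar_a: Loose brown clay jar, 84 mm wide, 100 mm high; origin at the middle of its underside. Leave alone.
- clay_jar_b: Loose brown clay jar, 84 mm wide, 85 mm high; origin at the middle of its underside. Leave alone.
- bangles: Loose stack of brass bangles, 68 mm across, 27 mm high; origin at the middle of its underside. Leave alone.
- tea_tin: Loose green tea tin, 74 mm across, 101 mm high; origin at the middle of its underside. Leave alone.

How it is judged:
By the outcome, as a careful person would: the job done as asked, in the order asked, and still so for the second after the job is handed in, with the robot touching nothing.
It also fails if it takes over 54 s, if anything falls off the work surface, if the arm or the gripper's body presses on something with over 40 N, if the wrist force passes 120 N, or if a joint passes its speed limit or range.

## Working session

There is one attempt and no reset: what is moved stays moved. The work goes in short steps, Python scripts to look and compute and a tool call to move; the robot and the scene stay as the last step left them, time stands still between calls to the robot, and variables do not carry over. Pictures are saved under pics/ and viewed, about 8 in all and at most 12, crops included, and the job is handed in when it is done.

Besides the shell and the picture viewer there is one more tool, called after ">>>" as name([rows], argument=value, ...), one row to a line, values as JSON. move_arm: Moves the arm, as the interface text tells. Its arguments: {"type":"object","properties":{"deltas":{"type":"array"},"force":{"type":"number"}},"required":["deltas"]}

```bash
mkdir -p pics; ls
python3 - <<'E'
from cell import env
import cv2,numpy as np
o=env.get_obs();print({k:np.round(v,4) for k,v in o.items()})
ims=[env.camera(n) for n in("scene","side","wrist")]
for n in("scene","side","wrist"):
    c=env.get_calibration(n);print(n,c)
    for l in("wing_a","notch","pin_tip","carrier"):
        try: print(n,l,[(np.round(d["uv"]),round(d["p"],2)) for d in env.outline_of(n,l)][:3])
        except Exception as e: print(l,e)
    
a=np.hstack([cv2.resize(i,(400,300)) for i in ims[:2]]);b=np.hstack([cv2.resize(ims[2],(400,300)),np.zeros((300,400,3),np.uint8)])
cv2.imwrite("pics/a.png",np.vstack([a,b])[:,:,::-1])
E
```

```text
pics
{'clock': np.float64(0.0), 'joint_pos': array([ 0.2631,  0.5019, -0.4268,  1.5514,  0.2208,  1.1383, -0.2103]), 'joint_velocities': array([-0.0006, -0.0035, -0.0003, -0.    ,  0.0013, -0.0002,  0.0008]), 'joint_efforts': array([-2.00000e-04, -5.66597e+01, -5.81600e+00, -2.79114e+01,
       -6.86000e-02,  3.08000e-02,  2.00000e-04]), 'position': array([ 0.6493, -0.    ,  0.2447]), 'ee_rot': array([ 0.5005, -0.5005,  0.4995, -0.4995]), 'force': array([ 0.1204,  0.1383, -0.0363]), 'torque': array([ 0.0148,  0.0072, -0.019 ]), 'width': np.float64(0.0914)}
scene {'vfov': 42.69414001266197, 'cx': 246.45238134166672, 'cy': 189.93969634916627, 'R': array([[-0.77811796,  0.62806068, -0.00849801],
       [ 0.48861202,  0.5967395 , -0.636522  ],
       [-0.39470334, -0.49944143, -0.77121173]]), 't': array([ 0.42765696, -0.17568702,  1.92847618])}
scene wing_a [(array([292., 200.]), 0.96), (array([378., 289.]), 0.57)]
scene notch [(array([288., 192.]), 0.94)]
scene pin_tip []
scene carrier [(array([288., 200.]), 0.98)]
side {'vfov': 53.286374909692185, 'cx': 259.1525958491592, 'cy': 196.24024318378292, 'R': array([[ 0.66175639, -0.74929782, -0.02512462],
       [-0.40685056, -0.33076585, -0.85150841],
       [ 0.62972304,  0.5737131 , -0.52373865]]), 't': array([-0.37454964,  0.36760576,  0.85758321])}
side wing_a [(array([204., 175.]), 0.72)]
side notch [(array([204., 174.]), 0.74)]
side pin_tip []
side carrier [(array([205., 173.]), 0.6), (array([141., 204.]), 0.6)]
wrist {'vfov': 62.2310666194866, 'cx': 252.6781586924134, 'cy': 192.68574450218958, 'R': array([[ 9.99999842e-01,  5.61987654e-04, -4.13844133e-06],
       [ 5.45263268e-04, -9.68404038e-01,  2.49385891e-01],
       [ 1.36144109e-04, -2.49385854e-01, -9.68404191e-01]]), 't': array([-0.65019712, -0.02994799,  0.38927465])}
wrist wing_a [(array([ 4., 10.]), 0.83)]
wrist notch [(array([2., 9.]), 0.84)]
wrist pin_tip []
wrist carrier [(array([ 4., 11.]), 0.52)]
```

View pics/a.png

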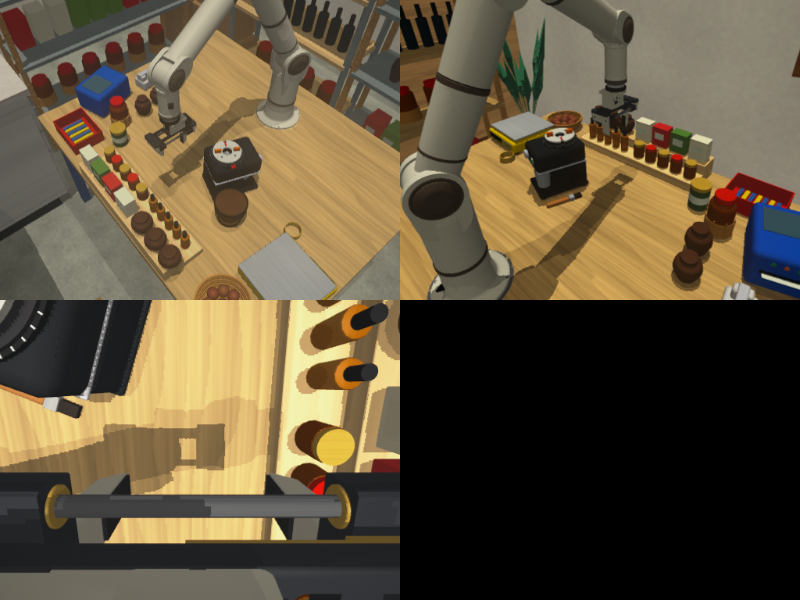

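The scene view shows the carrier on the grinder with two orange wings, near (288,200); the wrist view only catches its edge at top left. Next I'll locate it and crop in.

```bash
cat > h.py <<'E'
from cell import env
import cv2,numpy as np
from scipy.spatial.transform import Rotation as Ro
def f(c): return 192/np.tan(np.radians(c["vfov"])/2)
def ray(c,uv,z):
    d=c["R"].T@np.array([(uv[0]-c["cx"])/f(c),(uv[1]-c["cy"])/f(c),1]); o=-c["R"].T@c["t"]
    return o+d*(z-o[2])/d[2]
def proj(c,X):
    p=c["R"]@np.array(X)+c["t"]; return np.array([c["cx"]+f(c)*p[0]/p[2],c["cy"]+f(c)*p[1]/p[2]])
def ax():
    return Ro.from_quat(env.get_obs()["ee_rot"]).as_matrix()
E
python3 - <<'E'
from h import *
print(ax().round(2))
S=[]
for n in("scene","side"):
    im=env.camera(n);c=env.get_calibration(n)
    for l in("carrier","grinder","hopper"):
        d=env.outline_of(n,l)
        for e in d[:2]: print(n,l,round(e["p"],2),e["uv"],ray(c,e["uv"],.224).round(3))
    u,v=(288,200) if n=="scene" else (204,174)
    S.append(cv2.resize(im[v-45:v+45,u-45:u+45],(400,400),interpolation=cv2.INTER_CUBIC))
cv2.imwrite("pics/b.png",np.hstack(S)[:,:,::-1])
E
```

```text
[[ 0.  0.  1.]
 [-1.  0.  0.]
 [-0. -1.  0.]]
scene carrier 0.67 [289.8, 195.3] [0.501 0.151 0.224]
scene grinder 0.65 [294.8, 209.9] [0.526 0.201 0.224]
scene hopper 0.86 [294.6, 262.6] [0.648 0.333 0.224]
side carrier 0.64 [202.3, 168.2] [0.506 0.168 0.224]
side grinder 0.75 [203.5, 206.3] [0.367 0.006 0.224]
side grinder 0.69 [204.6, 173.7] [0.487 0.136 0.224]
side hopper 0.65 [368.9, 341.6] [ 0.269 -0.507  0.224]
```

View pics/b.png

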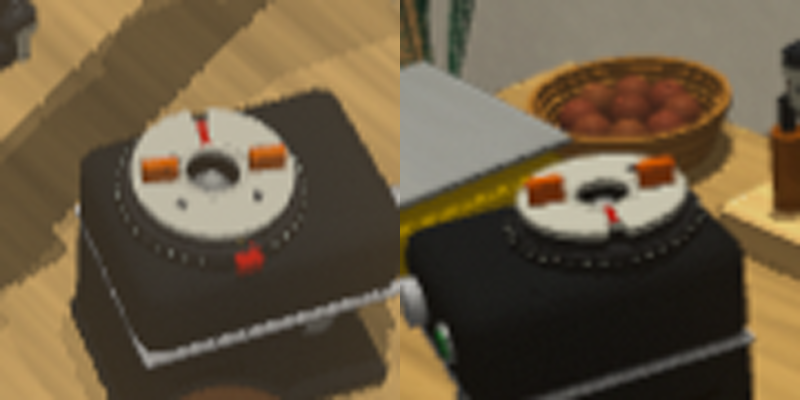

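>>> move_arm([
  [[-0.02,-0.04,-0.03],0,-1],
  [[-0.04,-0.08,-0.06],0,-1],
  [[-0.06,-0.115,-0.085],0,-1],
  [[-0.08,-0.115,-0.115],0,-1],
  [[-0.1,-0.115,-0.145],0,-1],
  [[-0.1,-0.115,-0.145],0,-1],
  [[-0.1,-0.115,-0.145],0,-1],
  [[-0.1,-0.115,-0.145],0,-1],
])

```text
clock: 1.82
position: [0.5049, 0.1002, 0.3613]
ee_rot: [-0.5, 0.499, -0.5, 0.501]
force: [-0.0, -0.6, 0.9]
width: 0.0921
```

Run:
```python
from h import *
c=env.get_calibration("wrist");im=env.camera("wrist")
print(env.get_obs()["position"],env.get_obs()["joint_pos"])
for l in("carrier","notch","wing_a","pin_tip"):
    for e in env.outline_of("wrist",l)[:2]: print(l,round(e["p"],2),e["uv"],ray(c,e["uv"],.224).round(3))
cv2.imwrite("pics/c.png",cv2.resize(im,(800,600))[:,:,::-1])
```

```text
[0.50551719 0.09920095 0.36079199] [ 0.21887371  0.15984879 -0.52305473  1.73343728  0.0843772   1.26978743
 -0.32423899]
carrier 0.61 [242.5, 114.5] [0.497 0.165 0.224]
notch 0.59 [232.9, 112.5] [0.489 0.167 0.224]
wing_a 0.65 [236.5, 115.4] [0.492 0.165 0.224]
pin_tip 0.75 [234.1, 111.6] [0.49  0.168 0.224]
```

View pics/c.png

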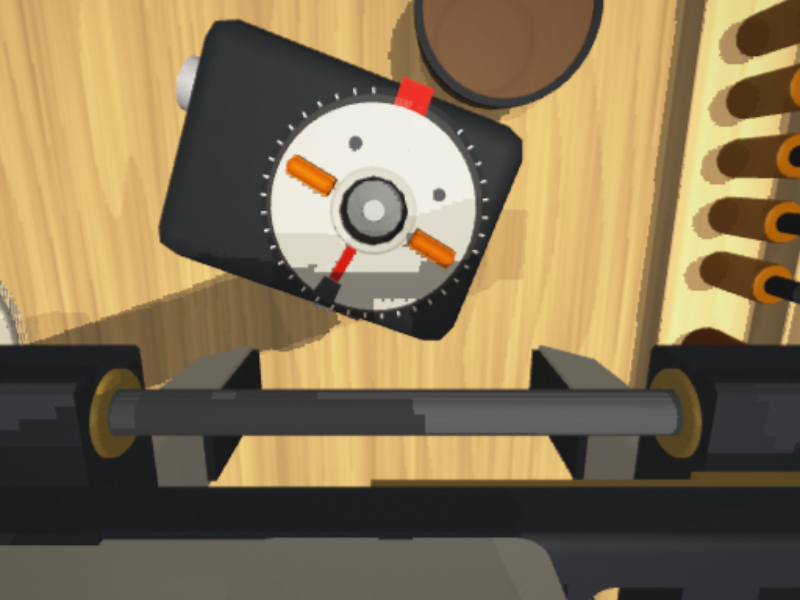

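The wrist view (at 800 wide) shows the carrier at about (374,207), wings at (311,175) and (432,248), the notch at (328,290) and the red ear at (413,96). I'll fit these exactly.

```bash
cat >> h.py <<'E'
def meas(z=.224,C0=(.5,.16)):
    c=env.get_calibration("wrist");im=env.camera("wrist");h=cv2.cvtColor(im,cv2.COLOR_RGB2HSV).astype(int)
    H,S,V=h[...,0],h[...,1],h[...,2]
    def blobs(m,a=12):
        n,l,st,ce=cv2.connectedComponentsWithStats(m.astype(np.uint8)); return [(ce[i],st[i,4],l==i) for i in range(1,n) if st[i,4]>=a]
    vv,uu=np.mgrid[:384,:512]
    p0=proj(c,[*C0,z]); R=np.linalg.norm(proj(c,[C0[0]+.085,C0[1],z])-p0); near=np.hypot(uu-p0[0],vv-p0[1])<R
    pale=near&(S<60)&(V>95)
    b=max(blobs(pale),key=lambda b:b[1]); cn=cv2.convexHull(cv2.findContours(b[2].astype(np.uint8),0,2)[0][0]) if 0 else cv2.convexHull(np.argwhere(b[2])[:,::-1].astype(np.int32))
    P=np.array([ray(c,p[0],z)[:2] for p in cn])
    from scipy.optimize import least_squares
    s=least_squares(lambda q:np.hypot(*(P-q[:2]).T)-q[2],[*C0,.056],loss="soft_l1",f_scale=.001).x
    print("disc",s.round(4),"n",len(P)); C=s[:2]
    def pol(X): d=X[:2]-C; return round(np.degrees(np.arctan2(d[1],d[0])),1),round(1000*np.hypot(*d),1)
    for ce,a,_ in blobs(near&(H<6)&(S>190)&(V>100)): print("red",a,"notchline",pol(ray(c,ce,z)),"ear",pol(ray(c,ce,.210)))
    for ce,a,_ in blobs(near&(H>=7)&(H<16)&(S>190)&(V>120)): print("orange",a,pol(ray(c,ce,z+.016)))
    return im,c,C
E
python3 -c "
from h import *
meas()"
```

```text
disc [0.4933 0.1486 0.0562] n 54
red 318 notchline (np.float64(69.5), np.float64(63.6)) ear (np.float64(69.7), np.float64(65.7))
red 131 notchline (np.float64(-121.0), np.float64(33.9)) ear (np.float64(-121.1), np.float64(36.8))
orange 321 (np.float64(148.7), np.float64(36.2))
orange 360 (np.float64(-30.8), np.float64(36.4))
```

>>> move_arm([
  [[-0.03,0.0,-0.005],7,-0.5],
  [[-0.049,0.0,-0.012],14,-0.5],
  [[-0.049,0,-0.012],21,-0.5],
  [[-0.049,0,-0.012],28,-0.5],
  [[-0.049,0,-0.012],35,-0.5],
  [[-0.049,0,-0.012],42,-0.5],
  [[-0.049,0,-0.012],49,-0.5],
  [[-0.049,0,-0.012],56,-0.5],
  [[-0.049,0,-0.012],63,-0.5],
  [[-0.049,0,-0.012],70,-0.5],
])

```text
clock: 2.95
position: [0.4934, 0.1486, 0.3602]
ee_rot: [-0.121, 0.697, -0.697, 0.12]
force: [-0.5, -0.9, 0.8]
width: 0.0687
```

```bash
python3 -c "
from h import *
o=env.get_obs();print(o['position'],o['joint_pos'],o['width']);print(ax().round(3))"
```

```text
[0.49342214 0.14863597 0.36022034] [ 0.05251367  0.1545025  -0.4451517   1.73481865  0.06892328  1.26859373
 -1.63722275] 0.06872978789547307
[[-0.942 -0.001  0.336]
 [-0.336  0.    -0.942]
 [ 0.001 -1.    -0.   ]]
```

>>> move_arm([
  [[0,0.035,0],0,-0.5],
  [[0,0.07,0],0,-0.5],
  [[0,0.09,0],0,-0.5],
  [[0,0.105,0],0,-0.5],
  [[0,0.111,0],0,-0.5],
  [[0,0.111,0],0,-0.5],
  [[0,0.111,0],0,-0.5],
])

```text
clock: 3.53
position: [0.4935, 0.1491, 0.25]
ee_rot: [-0.123, 0.697, -0.696, 0.123]
force: [0.7, 0.4, 0.3]
width: 0.0689
```

```bash
python3 -c "
from h import *
o=env.get_obs();print(o['position'],o['force'],o['torque'],o['width'])
cv2.imwrite('pics/d.png',env.camera('wrist')[:,:,::-1])"
```

```text
[0.49348783 0.14906151 0.24996718] [0.7444456  0.42599876 0.28032976] [ 0.08070913  0.05138876 -0.04526325] 0.06891407403210216
```

View pics/d.png

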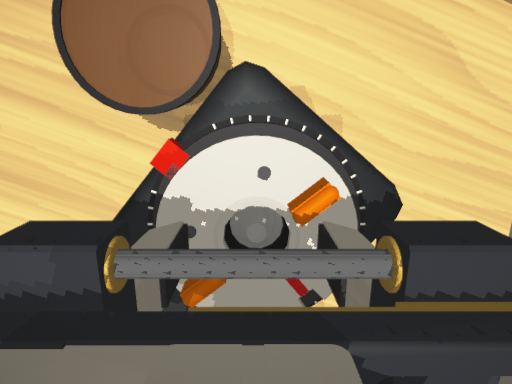

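The fingers straddle the carrier without touching it, well clear of both wings at (313,200) and (205,288). I'll turn anticlockwise from here.

>>> move_arm([
  [[0,0,0],-5,-0.5],
  [[0,0,0],-10,-0.5],
  [[0,0,0],-15,-0.5],
  [[0,0,0],-20,-0.5],
  [[0,0,0],-25,-0.5],
  [[0,0,0],-30,-0.5],
  [[0,0,0],-35,-0.5],
  [[0,0,0],-40,-0.5],
  [[0,0,0],-45,-0.5],
  [[0,0,0],-50,-0.5],
])

```text
clock: 4.42
position: [0.4934, 0.1482, 0.251]
ee_rot: [0.406, -0.578, 0.579, -0.407]
force: [-0.8, -1.6, 0.1]
width: 0.0689
```

```bash
python3 -c "
from h import *
o=env.get_obs();print(o['position'],o['force'],o['torque'],o['width'],o['joint_pos'][6])
cv2.imwrite('pics/e.png',env.camera('wrist')[:,:,::-1])"
```

```text
[0.49339696 0.14816508 0.25095676] [-0.76125852 -1.57218836  0.09396677] [-0.5058599   0.38752837 -0.0579235 ] 0.06894239739890387 -0.842955311419733
```

View pics/e.png

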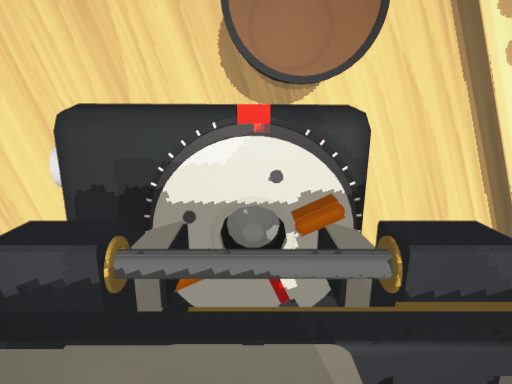

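It has engaged: the right-hand wing, at (318,215), is now against the finger and the carrier is turning. I'll keep going.

>>> move_arm([
  [[0,0,0],-6,-0.5],
  [[0,0,0],-12,-0.5],
  [[0,0,0],-18,-0.5],
  [[0,0,0],-24,-0.5],
  [[0,0,0],-30,-0.5],
  [[0,0,0],-36,-0.5],
  [[0,0,0],-42,-0.5],
  [[0,0,0],-48,-0.5],
  [[0,0,0],-54,-0.5],
  [[0,0,0],-60,-0.5],
])

```text
clock: 5.3
position: [0.4938, 0.1484, 0.2509]
ee_rot: [-0.641, 0.298, -0.299, 0.641]
force: [-0.9, -1.6, 0.4]
width: 0.0686
```

>>> move_arm([
  [[0,0,0],-6,-0.5],
  [[0,0,0],-12,-0.5],
  [[0,0,0],-18,-0.5],
  [[0,0,0],-24,-0.5],
  [[0,0,0],-30,-0.5],
  [[0,0,0],-36,-0.5],
  [[0,0,0],-42,-0.5],
  [[0,0,0],-48,-0.5],
  [[0,0,0],-54,-0.5],
  [[0,0,0],-60,-0.5],
])

```text
clock: 6.13
position: [0.4931, 0.1487, 0.2507]
ee_rot: [0.705, 0.063, -0.062, -0.704]
force: [-2.0, -1.8, 0.8]
width: 0.0691
```

```bash
python3 -c "
from h import *
o=env.get_obs();print(o['position'],o['force'],o['torque'],o['width'],o['joint_pos'][6]);z=ax()[:,2];print(np.degrees(np.arctan2(z[1],z[0])))
meas(C0=(.4933,.1486))"
```

```text
[0.49311082 0.14870376 0.25068862] [-1.97895829 -1.81659855  0.78379181] [-0.16333389  0.42588919 -0.08101549] 0.06914501974690748 1.1008262185201434
100.12708856831114
disc [0.4958 0.1491 0.0585] n 30
red 203 notchline (np.float64(36.5), np.float64(34.7)) ear (np.float64(32.9), np.float64(43.0))
orange 1167 (np.float64(133.8), np.float64(38.7))
orange 37 (np.float64(-54.3), np.float64(39.1))
```

>>> move_arm([
  [[0,0,0],-5,-0.5],
  [[0,0,0],-10,-0.5],
  [[0,0,0],-15,-0.5],
  [[0,0,0],-20,-0.5],
  [[0,0,0],-25,-0.5],
  [[0,0,0],-28,-0.5],
  [[0,0,0],-28,-0.5],
])

```text
clock: 6.77
position: [0.4933, 0.1487, 0.2503]
ee_rot: [0.669, 0.229, -0.229, -0.669]
force: [-1.3, -1.0, 1.1]
width: 0.0688
```

```bash
sed -i 's/def meas(z=.224,C0=(.5,.16)):/def meas(z=.224,C0=(.4933,.1486),fix=True):/; s/; C=s\[:2\]$/; C=np.array(C0) if fix else s[:2]/' h.py; python3 -c "
from h import *
z=ax()[:,2];print(env.get_obs()['joint_pos'][6],np.degrees(np.arctan2(z[1],z[0])))
im,c,C=meas()
cv2.imwrite('pics/f.png',im[:,:,::-1])"
```

```text
1.5289511145609398 127.85146592614032
disc [0.4946 0.1497 0.0578] n 34
red 187 notchline (np.float64(64.1), np.float64(37.7)) ear (np.float64(60.9), np.float64(46.0))
red 83 notchline (np.float64(78.6), np.float64(58.3)) ear (np.float64(75.4), np.float64(67.5))
red 17 notchline (np.float64(69.0), np.float64(53.2)) ear (np.float64(66.3), np.float64(62.5))
orange 1270 (np.float64(159.2), np.float64(37.2))
orange 48 (np.float64(-22.2), np.float64(40.6))
```

View pics/f.png

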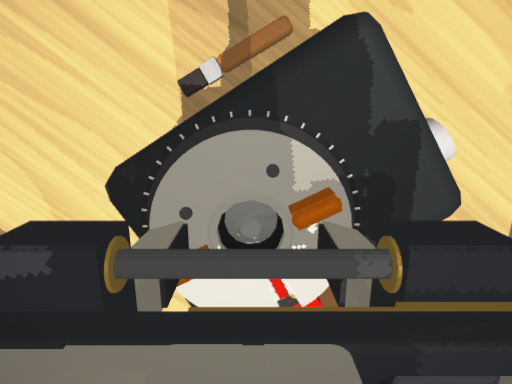

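>>> move_arm([
  [[0,0,0],-4,-0.5],
  [[0,0,0],-4,-0.5],
  [[0,0,0],2,-0.5],
  [[0,0,0],4,-0.5],
  [[0,-0.035,0],4,-0.5],
  [[0,-0.07,0],4,-0.5],
  [[0.03,-0.1,0],4,-0.5],
  [[0.05,-0.111,0],4,-0.5],
  [[0.05,-0.111,0],4,-0.5],
  [[0.05,-0.111,0],4,-0.5],
])

```text
clock: 7.65
position: [0.5332, 0.1812, 0.3616]
ee_rot: [-0.676, -0.207, 0.205, 0.677]
force: [-0.0, 0.2, -0.1]
width: 0.0688
```

```bash
python3 -c "
from h import *
env.camera('wrist')
im,c,C=meas(fix=False)
cv2.imwrite('pics/g.png',im[:,:,::-1])"
```

```text
disc [0.4932 0.1486 0.0562] n 54
red 121 notchline (np.float64(68.7), np.float64(33.8)) ear (np.float64(67.6), np.float64(36.0))
red 255 notchline (np.float64(70.3), np.float64(61.7)) ear (np.float64(69.7), np.float64(65.3))
orange 369 (np.float64(159.0), np.float64(36.8))
orange 340 (np.float64(-22.1), np.float64(35.9))
```

View pics/g.png

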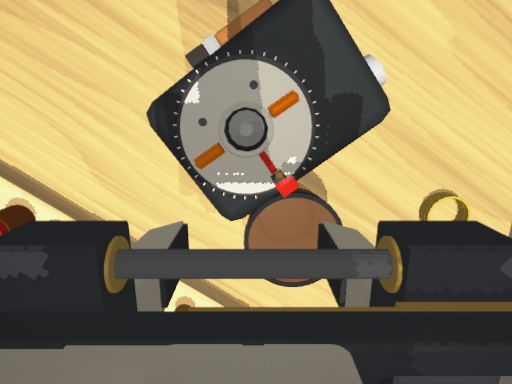

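The carrier sits at (247,130), with the notch at (278,177) on the brass pin beside the red ear at (287,187). The notch measures about 68.5° against 69.7° for the pin, inside the ±3.4° play. Next is the press, fingers closed, on the flat face opposite.

```bash
python3 -c "
from h import *
A=ax();o=env.get_obs();print(o['position'],np.degrees(np.arctan2(A[1,2],A[0,2])))
t=np.array([.4933+.040*np.cos(np.radians(-111)),.1486+.040*np.sin(np.radians(-111)),.262])
print(t,A.T@(t-o['position']))"
```

```text
[0.53164971 0.17970579 0.35991838] 123.92240859586039
[0.47896528 0.11125678 0.262     ] [-0.08179468  0.09801293 -0.02742299]
```

>>> move_arm([
  [[-0.03,0,-0.01],-6,1],
  [[-0.06,0,-0.02],-12,1],
  [[-0.082,0,-0.0275],-18,1],
  [[-0.082,0,-0.0275],-24,1],
  [[-0.082,0,-0.0275],-30,1],
  [[-0.082,0.03,-0.0275],-35,1],
  [[-0.082,0.06,-0.0275],-35,1],
  [[-0.082,0.08,-0.0275],-35,1],
  [[-0.082,0.098,-0.0275],-35,1],
  [[-0.082,0.098,-0.0275],-35,1],
], force=10)

```text
clock: 8.58
position: [0.4764, 0.1093, 0.2587]
ee_rot: [-0.582, -0.398, 0.403, 0.584]
force: [-0.9, -1.1, -0.5]
width: 0.0068
```

```bash
python3 -c "
from h import *
A=ax();o=env.get_obs();print(o['position'],np.degrees(np.arctan2(A[1,2],A[0,2])),o['force'],o['width'],o['clock'])
cv2.imwrite('pics/i.png',env.camera('wrist')[:,:,::-1])"
```

```text
[0.47642961 0.10929709 0.25866303] 158.91508961877233 [-0.87431287 -1.09189187 -0.45357013] 0.006792854021382117 8.5833
```

View pics/i.png

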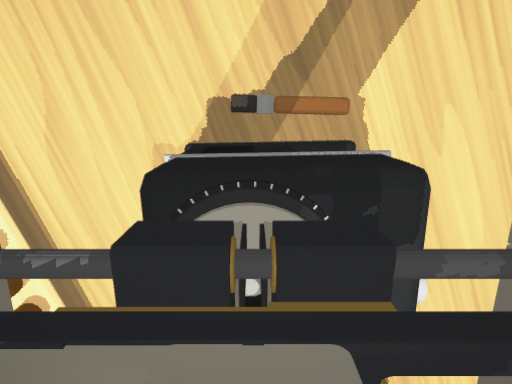

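The closed fingers are above the pale flat face opposite the notch, with the wings out of the way. I'll press down gently in stages.

>>> move_arm([
  [[0.002,0.006,0],0,1],
  [[0.002,0.012,0],0,1],
  [[0.002,0.015,0],0,1],
  [[0.002,0.017,0],0,1],
  [[0.002,0.019,0],0,1],
  [[0.002,0.019,0],0,1],
])

```text
clock: 9.13
position: [0.4806, 0.1131, 0.2437]
ee_rot: [0.583, 0.401, -0.4, -0.583]
force: [-0.3, -0.0, 0.2]
width: -0.0
```

>>> move_arm([
  [[0,0.001,0],0,1],
  [[0,0.002,0],0,1],
  [[0,0.003,0],0,1],
  [[0,0.004,0],0,1],
  [[0,0.004,0],0,1],
])

```text
clock: 9.55
position: [0.4807, 0.1131, 0.2402]
ee_rot: [0.583, 0.401, -0.4, -0.583]
force: [-2.3, 0.6, 3.5]
width: 0.0006
```

>>> move_arm([
  [[0,0.001,0],0,1],
  [[0,0.002,0],0,1],
  [[0,0.003,0],0,1],
  [[0,0.004,0],0,1],
  [[0,0.005,0],0,1],
  [[0,0.005,0],0,1],
])

```text
clock: 10.05
position: [0.4807, 0.1131, 0.2352]
ee_rot: [0.583, 0.401, -0.4, -0.583]
force: [-2.1, -0.7, 5.4]
width: 0.0007
```

>>> move_arm([
  [[0,0.0005,0],0,1],
  [[0,0.001,0],0,1],
  [[0,0.0015,0],0,1],
  [[0,0.0015,0],0,1],
])

```text
clock: 10.38
position: [0.4811, 0.1131, 0.2348]
ee_rot: [0.583, 0.401, -0.4, -0.582]
force: [-4.6, -3.6, 16.1]
width: 0.0002
```

The force has jumped from 5 to 16 N with the tip at 216 mm, so the carrier is on its seat. I'll lift off and check.

>>> move_arm([
  [[0,-0.005,0],0,1],
  [[0,-0.03,0],0,1],
  [[0,-0.07,0],0,1],
  [[0,-0.11,0],0,1],
  [[0.04,-0.125,0],0,1],
  [[0.08,-0.125,0],0,1],
  [[0.095,-0.125,0],0,1],
  [[0.095,-0.125,0],0,1],
  [[0.095,-0.125,0],0,1],
])

```text
clock: 11.13
position: [0.5141, 0.2028, 0.358]
ee_rot: [-0.582, -0.401, 0.401, 0.583]
force: [-0.2, -0.8, -0.7]
width: 0.0004
```

```bash
python3 -c "
from h import *
o=env.get_obs();print(o['position'],o['force'],o['clock'])
env.camera('wrist')
im,c,C=meas(z=.216,fix=False)
p=proj(c,[C[0]+.02,C[1]+.05,.216]).astype(int);q=proj(c,[*C,.216]).astype(int)
a=cv2.resize(im[max(q[1]-80,0):,q[0]-100:q[0]+100][:180],(500,450),interpolation=cv2.INTER_CUBIC)
s=env.camera('side');s=cv2.resize(s[144:204,174:234],(300,300),interpolation=cv2.INTER_CUBIC)
b=np.zeros((450,800,3),np.uint8);b[:a.shape[0],:500]=a;b[:300,500:]=s
cv2.imwrite('pics/j.png',b[:,:,::-1])"
```

```text
[0.51413179 0.20275164 0.35796664] [-0.23840501 -0.82189424 -0.73346479] 11.1333
disc [0.4931 0.1482 0.056 ] n 57
red 110 notchline (np.float64(69.4), np.float64(34.0)) ear (np.float64(69.4), np.float64(34.9))
red 295 notchline (np.float64(69.9), np.float64(63.3)) ear (np.float64(69.9), np.float64(64.8))
orange 336 (np.float64(-21.2), np.float64(36.2))
orange 330 (np.float64(158.9), np.float64(36.4))
```

View pics/j.png

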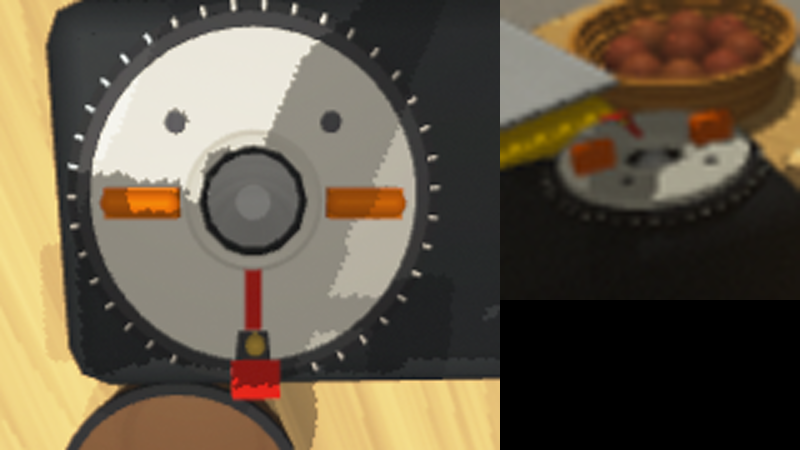

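The brass pin stands in the notch at (255,345). The disc fits at 56.0 mm radius when taken at the seated height of 216 mm, and the notch is at 69.4° with the pin at 69.9°. I'm handing it in.

```bash
python3 -c "
from cell import env
print(env.hand_in())"
```

```text
the job is handed in; nothing more can be done
None
```

The carrier is turned with its notch over the pin and pressed fully home. I handed the job in at about 11 s of the 54 s allowed.

- **Turning:** I lowered the part-open gripper around the carrier and turned it about 190° anticlockwise. Each fingertip pushed the side of a different wing, so no wing was pinched. Before pressing, the notch was within about 1.2° of the pin, against ±3.4° of play.
- **Pressing:** I closed the fingers and pressed on the flat face opposite the notch. The carrier slid down at about 3.5 to 5.5 N and stopped with the fingertips at about 216 mm, where the force rose to 16 N. I then lifted clear.
- **Last checks:** The final wrist picture shows the brass pin standing in the notch, with the notch at 69.4° and the pin at 69.9°. Assuming the seated height, the disc measures 56.0 mm in radius, as it should. The robot was about 12 cm above the carrier and touching nothing.
- **Not checked, or in disagreement:**
  - I did not measure the other things on the counter one by one. The pictures show nothing disturbed, and nothing was touched near them.
  - The disc fits taken while the gripper partly covered the carrier were 1 to 2 mm off. I replaced them with clear-view measurements.

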